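# Move the capped couplers to the other parking rack in line order

### The arm

A 6-joint arm with a two-finger parallel gripper is mounted at the origin on a cart in front of the work surface, level with it; the furniture and walls round the work are solid. World frame = base frame: x ahead of the robot, y to its left, z up, the work surface at z = 0. Lengths are in m, angles in rad, forces in N, time in s.
With the tool pointing down it reaches from about 0.225 to 0.875 m from the base axis. Payload 3.4 kg.
Tool frame: the origin (TCP) lies between the finger pads, 19 mm behind the fingertips; this is the grasp point; z points along the fingers, y is the line along which they close (so a half turn about z gives the same grasp; the last joint's range is limited). The gripper opens to 85 mm and grips with 20 to 120 N. Pads are 22 mm wide; open, the fingers measure 114 mm over their backs; the gripper's body (76 mm by 85 mm) begins 54 mm behind the grasp point. The pads swing forward as they close: fully open they stand 13 mm farther back than shut.
Start: joints at [0.994, 0.276, 1.505, -0, 1.361, -0.121], TCP at [0.253, 0.516, 0.25] pointing down, gripper open.
Joint ranges: [-2.89, 2.89], [-0.75, 2.08], [0.22, 2.7], [-1.18, 4.32], [0.11, 2.71], [-2.7, 2.7]. Speed limits (rad/s): [2.57, 2.57, 3.14, 3.14, 3.14, 3.14].

### API

Orientations are given as a unit quaternion [w, x, y, z].
In Python, from rig import manip, eyes gives the robot as it stands.
- The arm moves only by the shell command python3 -m creep 'ROWS' [FORCE]. ROWS is JSON, a list of rows, each a list of 5 numbers: the opening, from 0 (shut) to 1 (fully open), then the shift along the tool's x, y, z normalised to -1 to 1, where 1 is 0.5 m, then the turn about the tool's z normalised to -1 to 1, where 1 is 360 degrees. In form: [[fingers, dx, dy, dz, spin], ...]. A call has 1 to 10 rows; each row is the pose to reach, as a shift and turn from the pose commanded when the call began, along the tool's axes at that moment, turning the shorter way round; what a row does not reach only later rows make up. A row lasts 1/10 s, in which the tool goes at most 50 mm and 8.59 degrees, less where a joint would pass 70% of its speed; a pose out of reach is approached as far as the arm can. A call with a number of a shift or a turn outside -1 to 1 is refused whole. A call with a gripper value outside its range is refused whole. The fingers move at their own pace and stop on an object; FORCE is the grip in N (left out, the last holds). Time passes only in rows, so rows that repeat a pose let the fingers close. It gives the time, the measured TCP pose, the force, the opening and the grip force at its end, in the units of the state.
- manip.get_state(): the state, without advancing time (a new reading comes with each control period).
- eyes.get_image(name): name is "scene" or "top" or "wrist"; returns a dict with "frame" (480x640x3 uint8, red, green, blue), "fx", "fy", "cx", "cy" (pixels), "k1" (the pictures are not rectified: a ray, as slopes to the right and down, at radius r is drawn at 1 + k1 r^2 times it, then the intrinsics apply), "R" (3x3) and "t" (3): a world point X has camera coordinates R X + t. Camera axes: x right, y down, z forward; pixel columns grow to the right and rows downward; lengths in m; the calibration is good to about 2 mm. A picture is of the moment at which its call begins. There is no depth.
- manip.sign_off(): hands the job in; it is judged then, once.
Trained networks look in the newest picture that a camera, given by its name, has taken for a name from the list of things; names that differ only in an ending like _2 or _b are one class to them, and where a whole thing is asked for, a point or a joint stands for the part that bears it (a point fixed in the world has none). Each returns a list of dicts, best first, with "confidence" (0 to 1); they miss things now and then, are a little off and sometimes report something else, mostly with a low value. They report only what shows in the picture. A call takes as long as a camera call. They do not tell look-alikes from the thing itself.
- eyes.regions_of(camera, label): "mask" (480x640 bool, what is visible of it) and "bbox" ([left, top, right, bottom] in pixels, round what is visible of it).
- eyes.place_of(camera, label): "centre" ([column, row] in pixels: a listed point, or the origin of a listed thing).
The state is a dict: "clock": time; "qpos": joint angles; "qd": joint speeds; "effort": joint torques, N m; "position": TCP position; "ee_rot": TCP orientation; "contact_force": force on the tool from outside, world axes, zero at the start; "moment": the same for the moment, N m; "width": finger opening in m; "gripper_force": force on a finger pad.
Only numpy, scipy, OpenCV 4.12 (cv2) and the standard library are available. Lean on these libraries where they do the work, as an engineer would, in place of code of your own. Each camera call takes 0.05 s, during which the arm holds its last target. There are 200 camera calls.

### The job

The three capped couplers stand in line order on the full parking rack, number one at the end with the green foot. Move them one by one to the empty rack in the same line order, where number one is the post with the green cup: the coupler from the green-footed end into the green cup, the middle one on the middle post, the last on the far post. Set each down upright and fully seated in its cup, without dropping or tipping any.

Things in the scene. Friction and masses are not known exactly. Their poses are not given: they have to be found in the camera images.
- coupler_red: Silvery quick coupler standing upright, 93 mm tall, with a red plastic dust cap fixed on top. Origin: centre of its underside; z up its axis; round, its yaw means nothing. Body up to 30 mm wide to 60 mm above the origin, then a 12 mm neck, then the cap, 19 mm wide, 71 to 93 mm above the origin: grip the cap (TCP about 90 mm above the origin). 0.1 to 0.2 kg.
- coupler_blue: Silvery quick coupler standing upright, 93 mm tall, with a blue plastic dust cap fixed on top. Origin: centre of its underside; z up its axis; round, its yaw means nothing. Body up to 30 mm wide to 60 mm above the origin, then a 12 mm neck, then the cap, 19 mm wide, 71 to 93 mm above the origin: grip the cap (TCP about 90 mm above the origin). 0.1 to 0.2 kg.
- coupler_yellow: Silvery quick coupler standing upright, 93 mm tall, with a yellow plastic dust cap fixed on top. Origin: centre of its underside; z up its axis; round, its yaw means nothing. Body up to 30 mm wide to 60 mm above the origin, then a 12 mm neck, then the cap, 24 mm wide, 71 to 93 mm above the origin: grip the cap (TCP about 90 mm above the origin). 0.1 to 0.2 kg.
- rack_full: Fixed dark steel base bar of the full rack, 40 x 112 x 10 mm (x, y, z), with two feet reaching out on its -x side: green at its -y end, bare metal at its +y end. Origin: centre of its underside, on the worktop. Its posts stand along its y axis at -38 (number one), 0 and +38 mm. One rack stands at about x 0.565, the other at 0.68, either in front; the rows run roughly along y, y 0.03 to 0.13.
- from_red: Fixed post of the full rack holding the red-capped coupler at the start: slim steel with a black cup. Origin: centre of its foot, 10 mm above the worktop; cup floor 102 mm above the origin. Nearby: a blue column (x 0.25 to 0.34, y -0.22 to -0.03, 1 m high) and a guard on the left (y over 0.25, from x 0.26, 0.37 m high; from x 0.42, 0.9 m high): reach in between them, near x 0.29, y 0.13, z 0.45.
- from_blue: Fixed post of the full rack holding the blue-capped coupler at the start: slim steel with a black cup. Origin: centre of its foot, 10 mm above the worktop; cup floor 102 mm above the origin. If the wrist comes near the left guard, tilt the tool about x (5 to 20 degrees, fingertips to the left, fingers closing along x), much alike at picking and setting down. TCP at z 0.31 is clear of all.
- from_yellow: Fixed post of the full rack holding the yellow-capped coupler at the start: slim steel with a black cup. Origin: centre of its foot, 10 mm above the worktop; cup floor 102 mm above the origin. Nearby: valve box (x 0.33 to 0.44, 0.13 m high), its cable arching to 0.21 m (x 0.41 to 0.54, y 0.01 to 0.12), hose end (x 0.61 to 0.64, y below 0.01, z 0.20 to 0.235), manifold (x over 0.73, 0.21 m high).
- post_1: Number one of the empty rack, at either end of its row: slim steel post with a green cup. Origin: centre of its foot, 10 mm above the worktop; z up. The flat cup floor, on which the coupler stands, is 102 mm above the origin; the cup is 12 mm deep, 30 mm wide at the floor, 34 mm at the rim, 37 mm outside. Fixed.
- post_2: Middle post of the empty rack, 38 mm from its neighbours: slim steel post with a black cup. Origin: centre of its foot, 10 mm above the worktop; z up. The flat cup floor, on which the coupler stands, is 102 mm above the origin; the cup is 12 mm deep, 30 mm wide at the floor, 34 mm at the rim, 37 mm outside. Fixed.
- post_3: Number three of the empty rack, at the end away from the green cup: slim steel post with a black cup. Origin: centre of its foot, 10 mm above the worktop; z up. The flat cup floor, on which the coupler stands, is 102 mm above the origin; the cup is 12 mm deep, 30 mm wide at the floor, 34 mm at the rim, 37 mm outside. Fixed.
Things that resemble listed ones, but are neither listed nor needed, are in the scene too. What is shaped like the coupler_blue but pink is not meant. What is shaped like the coupler_red but purple is not meant.

How it is judged:
At the end, for the whole second after the job is handed in: each coupler stands upright (within 0.12 rad) and at rest in the cup of the empty rack that has the same number, counted from the green end, as the post it came from on the full rack: its axis within 8 mm of the post's axis and its underside within 5 mm of the cup's floor (((y of from_red in the frame of rack_full below -0.02 m and horizontal distance between coupler_red and post_1 below 0.008 m and z of coupler_red in the frame of post_1 between 0.097 and 0.106 m) or (y of from_red in the frame of rack_full between -0.02 and 0.02 m and horizontal distance between coupler_red and post_2 below 0.008 m and z of coupler_red in the frame of post_2 between 0.097 and 0.106 m) or (y of from_red in the frame of rack_full above 0.02 m and horizontal distance between coupler_red and post_3 below 0.008 m and z of coupler_red in the frame of post_3 between 0.097 and 0.106 m)) and ((y of from_blue in the frame of rack_full below -0.02 m and horizontal distance between coupler_blue and post_1 below 0.008 m and z of coupler_blue in the frame of post_1 between 0.097 and 0.106 m) or (y of from_blue in the frame of rack_full between -0.02 and 0.02 m and horizontal distance between coupler_blue and post_2 below 0.008 m and z of coupler_blue in the frame of post_2 between 0.097 and 0.106 m) or (y of from_blue in the frame of rack_full above 0.02 m and horizontal distance between coupler_blue and post_3 below 0.008 m and z of coupler_blue in the frame of post_3 between 0.097 and 0.106 m)) and ((y of from_yellow in the frame of rack_full below -0.02 m and horizontal distance between coupler_yellow and post_1 below 0.008 m and z of coupler_yellow in the frame of post_1 between 0.097 and 0.106 m) or (y of from_yellow in the frame of rack_full between -0.02 and 0.02 m and horizontal distance between coupler_yellow and post_2 below 0.008 m and z of coupler_yellow in the frame of post_2 between 0.097 and 0.106 m) or (y of from_yellow in the frame of rack_full above 0.02 m and horizontal distance between coupler_yellow and post_3 below 0.008 m and z of coupler_yellow in the frame of post_3 between 0.097 and 0.106 m)) and angle between each of coupler_red, coupler_blue, coupler_yellow's own z axis and vertical below 0.12 rad and linear speed of each of coupler_red, coupler_blue, coupler_yellow below 0.02 m/s); the robot touches nothing.
It fails at once if a coupler is tipped over or dropped (leans more than 0.7 rad or falls below the cups) (angle between any of coupler_red, coupler_blue, coupler_yellow's own z axis and vertical above 0.7 rad or height (world z) of any of coupler_red, coupler_blue, coupler_yellow below 0.09 m).
It also fails if it takes over 74 s, if anything falls off the work surface, if the arm or the gripper's body presses on something with over 40 N, if the wrist force passes 120 N, or if a joint passes its speed limit or range.

## Working session

There is one attempt and no reset: what is moved stays moved. The work goes in short steps, Python scripts to look and compute and a shell command to move; the robot and the scene stay as the last step left them, time stands still between calls to the robot, and variables do not carry over. Pictures are saved under pics/ and viewed, at most 14 in all, crops included, and the job is handed in when it is done.

```bash
ls; mkdir -p pics
cat > h.py <<'E'
import numpy as np, cv2
from rig import manip, eyes
def ray(im,uv):
    x=np.array([(uv[0]-im['cx'])/im['fx'],(uv[1]-im['cy'])/im['fy']]);s=x.copy()
    for _ in range(20): s=x/(1+im['k1']*(s@s))
    R=np.array(im['R']);t=np.array(im['t'])
    return -R.T@t, R.T@np.array([s[0],s[1],1])
def atz(im,uv,z):
    o,d=ray(im,uv); return o+d*(z-o[2])/d[2]
def proj(im,X):
    c=np.array(im['R'])@np.array(X)+np.array(im['t']);s=c[:2]/c[2];s=s*(1+im['k1']*(s@s))
    return s*[im['fx'],im['fy']]+[im['cx'],im['cy']]
def tri(a,b):
    (o1,d1),(o2,d2)=a,b
    d1=d1/np.linalg.norm(d1);d2=d2/np.linalg.norm(d2)
    A=np.stack([d1,-d2],1);k=np.linalg.lstsq(A,o2-o1,rcond=None)[0]
    p,q=o1+k[0]*d1,o2+k[1]*d2
    return (p+q)/2,np.linalg.norm(p-q)
E
python3 - <<'E'
from h import *
for c in ['scene','top']:
    im=eyes.get_image(c); cv2.imwrite(f'pics/{c}0.png',im['frame'][:,:,::-1])
    print(c,-np.array(im['R']).T@im['t'],im['fx'])
    for n in ['coupler_red','coupler_blue','coupler_yellow','rack_full','post_1','post_2']:
        z=0.112 if 'coup' in n else (0 if 'rack' in n else .01)
        print(n,[(np.round(p['centre']),round(p['confidence'],2),np.round(atz(im,p['centre'],z)[:2],3)) for p in eyes.place_of(c,n)][:5])
        print('   box',[(np.round(p['bbox']),round(p['confidence'],2)) for p in eyes.regions_of(c,n)][:4])
s=manip.get_state();print({k:s[k] for k in ['clock','position','ee_rot','width']})
E
```

```text
pics
scene [0.08799892 0.125862   0.79776384] 473.5940561009979
coupler_red [(array([253., 372.]), 0.96, array([0.318, 0.157])), (array([303., 224.]), 0.95, array([0.562, 0.035]))]
   box [(array([293., 187., 311., 226.]), 0.61), (array([247., 349., 260., 377.]), 0.6)]
coupler_blue [(array([261., 230.]), 0.95, array([0.565, 0.109])), (array([247., 211.]), 0.24, array([0.61 , 0.126]))]
   box [(array([252., 196., 268., 234.]), 0.71), (array([296., 215., 312., 256.]), 0.31)]
coupler_yellow [(array([280., 225.]), 0.83, array([0.568, 0.074]))]
   box [(array([274., 189., 287., 229.]), 0.82)]
rack_full [(array([302., 254.]), 0.71, array([0.57 , 0.034]))]
   box [(array([255., 246., 318., 286.]), 0.91)]
post_1 [(array([269., 209.]), 0.76, array([0.684, 0.082])), (array([249., 211.]), 0.69, array([0.687, 0.123])), (array([284., 206.]), 0.66, array([0.687, 0.05 ]))]
   box [(array([234., 166., 253., 220.]), 0.93), (array([273., 162., 292., 213.]), 0.87), (array([253., 165., 272., 214.]), 0.64)]
post_2 [(array([269., 209.]), 0.76, array([0.684, 0.082])), (array([249., 211.]), 0.69, array([0.6
[... 1101 characters left out ...]
, 168.]), 0.63, array([0.689, 0.082])), (array([283., 225.]), 0.39, array([0.57 , 0.072]))]
   box [(array([261., 142., 283., 179.]), 0.79), (array([284., 142., 305., 176.]), 0.66), (array([241., 139., 266., 177.]), 0.62)]
post_2 [(array([256., 168.]), 0.92, array([0.69, 0.13])), (array([280., 168.]), 0.63, array([0.689, 0.082])), (array([283., 225.]), 0.39, array([0.57 , 0.072]))]
   box [(array([261., 142., 283., 179.]), 0.79), (array([284., 142., 305., 176.]), 0.66), (array([241., 139., 266., 177.]), 0.62)]
{'clock': 1.3, 'position': array([0.25313219, 0.51630971, 0.250029  ]), 'ee_rot': array([1.17171797e-05, 2.25934994e-01, 9.74142380e-01, 5.14820716e-05]), 'width': 0.08531192304720932}
```

Run:
```python
import cv2
a=cv2.imread('pics/top0.png')[100:280,210:420]
b=cv2.imread('pics/scene0.png')[150:300,215:415]
a=cv2.resize(a,(400,343),interpolation=3);b=cv2.resize(b,(400,300),interpolation=3)
b=cv2.copyMakeBorder(b,0,43,0,0,0)
cv2.imwrite('pics/crop0.png',cv2.hconcat([a,b]))
```

```text
(no output)
```

View pics/scene0.png

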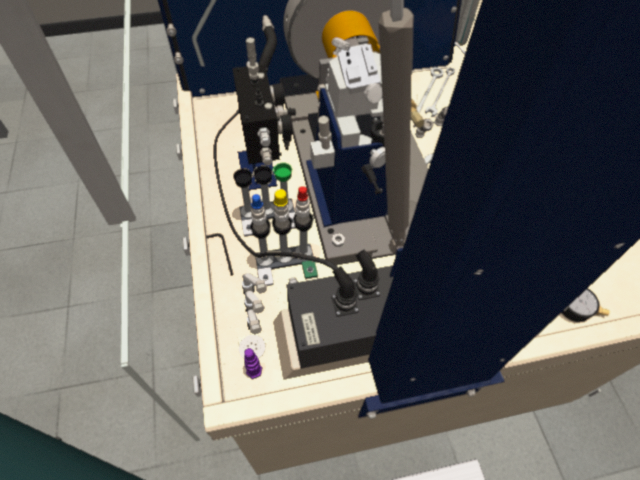

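View pics/crop0.png

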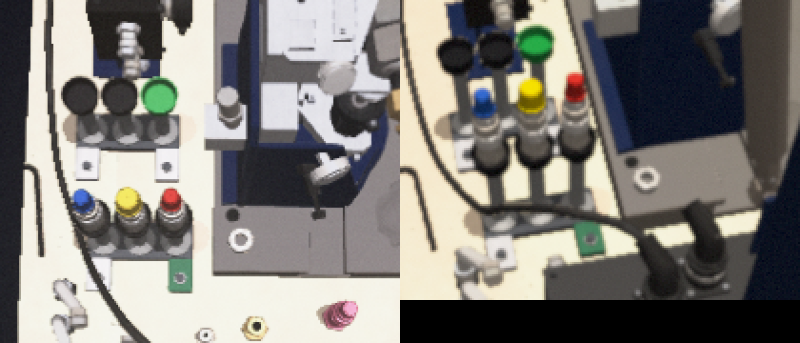

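View pics/top0.png

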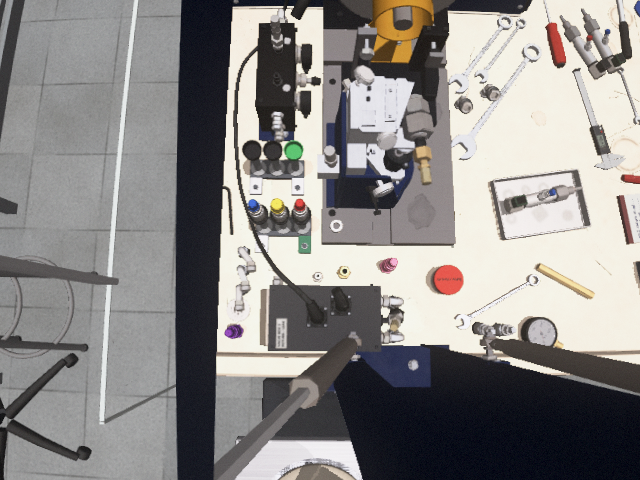

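Candidates for the couplers: red cap scene (303,193), against purple look-alike (252,362). Blue cap (257,201), against pink look-alike top (388,265). Yellow cap (280,197), no rival. For the target rack: green cup (283,171), black (263,174), black (243,178). The crop confirms that red is at the green foot, so red→post_1, yellow→post_2, blue→post_3, with both number-one ends at -y.

Next I lift and reach in.

```bash
python3 -m creep '[[0.5,0,0,-0.4,0],[0.5,0,0,-0.4,0],[0.5,0,0,-0.4,0],[0.5,0,0,-0.4,0],[0.5,0,0,-0.4,0]]' 40 && python3 -m creep '[[0.5,-0.406,-0.661,0,0.1775],[0.5,-0.406,-0.661,0,0.1775],[0.5,-0.406,-0.661,0,0.1775],[0.5,-0.406,-0.661,0,0.1775],[0.5,-0.406,-0.661,0,0.1775],[0.5,-0.406,-0.661,0,0.1775],[0.5,-0.406,-0.661,0,0.1775],[0.5,-0.406,-0.661,0,0.1775],[0.5,-0.406,-0.661,0,0.1775],[0.5,-0.406,-0.661,0,0.1775]]'
python3 -c "
from h import *
print(manip.get_state())"
```

```text
clock: 1.8
position: [0.254, 0.5178, 0.4583]
ee_rot: [0.003, 0.226, 0.974, 0.007]
contact_force: [0.1, 0.8, 1.2]
width: 0.0426
gripper_force: 0.0
clock: 2.8
position: [0.2899, 0.1297, 0.45]
ee_rot: [-0.0, 0.708, 0.706, 0.0]
contact_force: [-0.5, 0.8, -0.3]
width: 0.0425
gripper_force: 0.0
{'clock': 2.8, 'qpos': array([ 1.99431719e-01, -1.81909040e-01,  1.51682193e+00,  8.57651773e-04,
        1.80607156e+00,  2.02486341e-01]), 'qd': array([ 5.52530150e-02,  1.54893549e-02, -6.42676160e-03,  7.52272826e-03,
        6.55328611e-05,  1.70466629e-03]), 'effort': array([-1.13092974e+00, -1.52175254e+01, -2.60353178e+01, -1.39349727e-01,
        2.68534647e-02, -1.17977487e-02]), 'position': array([0.28989996, 0.12969175, 0.44999473]), 'ee_rot': array([-1.79987860e-04,  7.08115163e-01,  7.06096770e-01,  4.83690939e-04]), 'contact_force': array([-0.46511772,  0.77329553, -0.27809482]), 'moment': array([ 0.00595443, -0.03723782, -0.02075043]), 'gripper_force': 0.0, 'width': 0.04254790843840568}
```

```bash
python3 -m creep '[[0.5,-0.12,0.6,0,0],[0.5,-0.12,0.6,0,0],[0.5,-0.12,0.6,0,0],[0.5,-0.12,0.6,0,0],[0.5,-0.12,0.6,0,0],[0.5,-0.12,0.6,0,0],[0.5,-0.12,0.6,0,0],[0.5,-0.12,0.6,0,0]]'
python3 - <<'E'
from h import *
im=eyes.get_image('wrist'); cv2.imwrite('pics/w1.png',im['frame'][:,:,::-1])
print(-np.array(im['R']).T@im['t'],np.array(im['R'])[2],im['fx'])
for n in ['coupler_red','coupler_blue','coupler_yellow','post_1','post_2','rack_full']:
    z=0.112 if 'coup' in n else (0 if 'rack' in n else .01)
    print(n,[(np.round(p['centre']),round(p['confidence'],2),np.round(atz(im,p['centre'],z)[:2],3)) for p in eyes.place_of('wrist',n)][:5])
E
```

```text
clock: 3.6
position: [0.5915, 0.0721, 0.4473]
ee_rot: [-0.002, 0.706, 0.708, -0.001]
contact_force: [-0.3, -0.4, -0.9]
width: 0.0427
gripper_force: 0.0
[0.59153527 0.1383761  0.57111258] [-0.00542566 -0.26751775 -0.96353766] 335.19968428462914
coupler_red [(array([306., 221.]), 0.97, array([0.569, 0.036])), (array([180., 134.]), 0.57, array([0.403, 0.154]))]
coupler_blue [(array([300., 170.]), 0.85, array([0.562, 0.107])), (array([308., 206.]), 0.45, array([0.572, 0.057]))]
coupler_yellow [(array([303., 198.]), 0.74, array([0.565, 0.069]))]
post_1 [(array([380., 156.]), 0.89, array([0.687, 0.123])), (array([378., 206.]), 0.63, array([0.687, 0.039])), (array([379., 178.]), 0.57, array([0.686, 0.086]))]
post_2 [(array([380., 156.]), 0.89, array([0.687, 0.123])), (array([378., 206.]), 0.63, array([0.687, 0.039])), (array([379., 178.]), 0.57, array([0.686, 0.086]))]
rack_full [(array([305., 184.]), 0.55, array([0.562, 0.075]))]
```

View pics/w1.png

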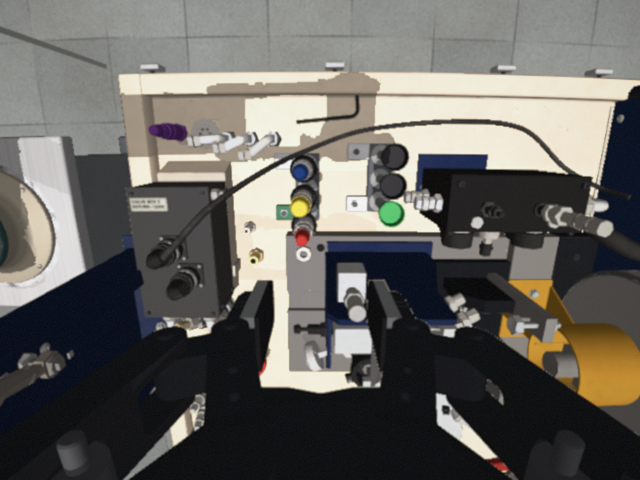

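The wrist view shows caps blue (302,171), yellow (300,207) and red (303,238), and cups green (391,212), black (391,185) and black (395,157). I'll refine these positions with colour fits.

```bash
cat > m.py <<'E'
from h import *
from scipy.optimize import least_squares
def hullc(im,x,y,r,z0,z1,mask=False):
    a=np.linspace(0,2*np.pi,40)
    P=np.array([proj(im,[x+r*np.cos(t),y+r*np.sin(t),z]) for z in (z0,z1) for t in a],np.float32)
    h=cv2.convexHull(P)
    m=cv2.moments(h); return np.array([m['m10']/m['m00'],m['m01']/m['m00']]),h
HUE={'red':(-8,8),'blue':(105,122),'yellow':(24,34),'green':(60,85)}
def blob(im,col,guess):
    hsv=cv2.cvtColor(np.ascontiguousarray(im['frame']),cv2.COLOR_RGB2HSV).astype(int)
    lo,hi=HUE[col];H=hsv[...,0];H=np.where(H>170,H-180,H)
    m=(H>=lo)&(H<=hi)&(hsv[...,1]>110)&(hsv[...,2]>60)
    g=np.zeros(m.shape,bool);g[int(guess[1])-22:int(guess[1])+23,int(guess[0])-22:int(guess[0])+23]=1
    n,L,S,C=cv2.connectedComponentsWithStats((m&g).astype(np.uint8))
    if n<2:return None,0
    k=1+np.argmax(S[1:,4]);return C[k],S[k,4]
G={'red':(.567,.036,.0095,.183,.205),'yellow':(.566,.072,.012,.183,.205),'blue':(.565,.109,.0095,.183,.205),'green':(.687,.046,.0185,.109,.124)}
def measure(cams,ims):
    for col,(x,y,r,z0,z1) in G.items():
        res=[]
        for c in cams:
            im=ims[c];b,n=blob(im,col,proj(im,[x,y,(z0+z1)/2]))
            if b is None: print(col,c,'none');continue
            f=least_squares(lambda p:hullc(im,p[0],p[1],r,z0,z1)[0]-b,[x,y],x_scale=.01,diff_step=1e-3)
            A=cv2.contourArea(hullc(im,*f.x,r,z0,z1)[1])
            print(col,c,np.round(b,1),n,round(A),np.round(f.x,4))
E
python3 - <<'E'
from m import *
ims={c:eyes.get_image(c) for c in ['scene','top','wrist']}
measure(['top','scene','wrist'],ims)
im=ims['wrist'];f=im['frame'][:,:,::-1].copy()
k=5;x0,y0=280,140
crop=cv2.resize(f[y0:y0+110,x0:x0+150],None,fx=k,fy=k,interpolation=3)
for (x,y) in [(.687,.046),(.687,.084),(.687,.122)]:
    P=np.array([proj(im,[x+.0185*np.cos(t),y+.0185*np.sin(t),.124]) for t in np.linspace(0,6.3,60)])
    cv2.polylines(crop,[((P+.5-[x0,y0])*k).astype(int)],True,(0,0,255),1)
cv2.imwrite('pics/w2.png',crop)
E
```

```text
red top none
red scene none
red wrist [302.6 234.6] 199 277 [0.5677 0.0358]
yellow top none
yellow scene none
yellow wrist [300.7 204.2] 349 412 [0.5662 0.0719]
blue top [253.  205.1] 91 146 [0.5667 0.1103]
blue scene none
blue wrist [300.6 170.2] 192 261 [0.5667 0.1102]
green top none
green scene none
green wrist [390.8 211.2] 469 625 [0.6862 0.0484]
```

View pics/w2.png

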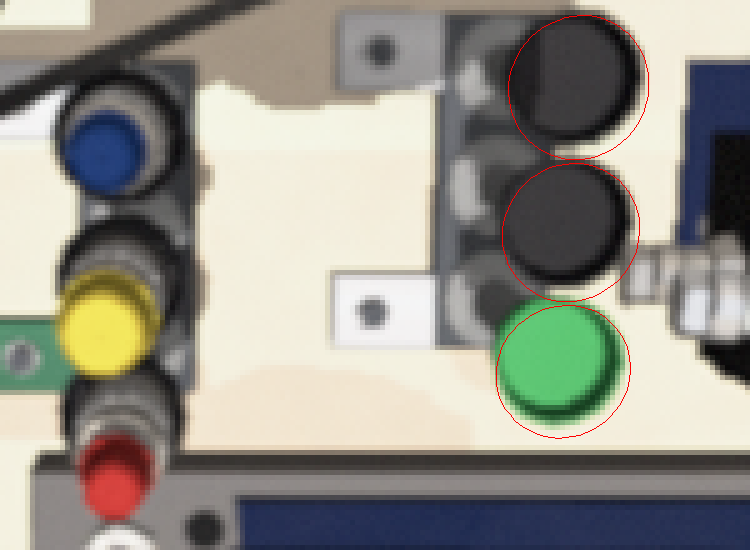

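```bash
python3 -m creep '[[0.42,-0.07,-0.046,0.1,0],[0.42,-0.07,-0.046,0.2,0],[0.42,-0.07,-0.046,0.28,0],[0.42,-0.07,-0.046,0.28,0],[0.42,-0.07,-0.046,0.28,0]]'
python3 - <<'E'
from m import *
ims={c:eyes.get_image(c) for c in ['wrist']}
measure(['wrist'],ims)
im=ims['wrist'];f=im['frame'][:,:,::-1].copy()
for (x,y,r,z) in [(.6858,.0486,.0185,.124),(.6857,.0866,.0185,.124),(.686,.1245,.0185,.124),(.567,.035,.0095,.205),(.567,.0725,.012,.205),(.567,.1105,.0095,.205)]:
    P=np.array([proj(im,[x+r*np.cos(t),y+r*np.sin(t),z]) for t in np.linspace(0,6.3,60)])
    cv2.polylines(f,[np.round(P*16).astype(int)],True,(255,0,255),1,shift=4)
cv2.imwrite('pics/w3.png',cv2.resize(f[60:420,200:640],None,fx=1.66,fy=1.66,interpolation=3))
s=manip.get_state();print(s['position'],s['ee_rot'])
E
```

```text
clock: 4.6
position: [0.567, 0.0351, 0.3105]
ee_rot: [-0.0, 0.707, 0.707, -0.0]
contact_force: [0.1, -0.2, -0.2]
width: 0.0356
gripper_force: 0.0
red wrist [322.3 237.4] 494 697 [0.5677 0.036 ]
yellow wrist [319.9 188.6] 834 1024 [0.566  0.0722]
blue wrist [320.5 133.3] 506 682 [0.5665 0.1091]
green wrist [446.6 203.1] 1090 1380 [0.687  0.0481]
[0.56881003 0.03509934 0.31280609] [0.00181848 0.70719387 0.70701519 0.00174209]
```

View pics/w3.png

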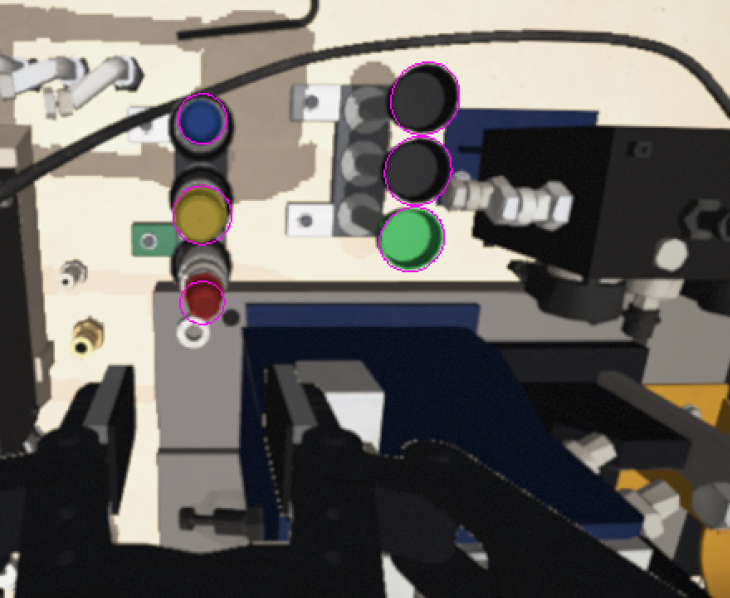

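The overlay circles fit the caps and cups to within 1–2 mm, so I descend on red and grip.

```bash
python3 -m creep '[[0.42,0.002,0.001,0.06,0],[0.42,0.002,0.001,0.12,0],[0.42,0.002,0.001,0.17,0],[0.42,0.002,0.001,0.2,0],[0.42,0.002,0.001,0.216,0],[0.42,0.002,0.001,0.216,0]]' 40; python3 -m creep '[[0,0,0,0,0],[0,0,0,0,0],[0,0,0,0,0],[0,0,0,0,0],[0,0,0,0,0]]' 40
```

```text
clock: 5.25
position: [0.5695, 0.0362, 0.2039]
ee_rot: [0.001, 0.707, 0.707, 0.001]
contact_force: [0.0, 0.2, -0.3]
width: 0.0354
gripper_force: 0.0
clock: 5.75
position: [0.5689, 0.0361, 0.2044]
ee_rot: [0.002, 0.707, 0.707, 0.002]
contact_force: [0.5, 0.4, 6.2]
width: 0.0153
gripper_force: 38.9
```

Run:
```python
from m import *
im=eyes.get_image('wrist');f=im['frame'][:,:,::-1]
cv2.imwrite('pics/w4.png',cv2.resize(f[100:400,150:500],None,fx=1.7,fy=1.7,interpolation=3))
s=manip.get_state();print(s['position'],s['ee_rot'],s['width'],s['contact_force'])
```

```text
[0.56895679 0.03611426 0.20440375] [0.00183791 0.70721437 0.70699455 0.00177795] 0.015365997045937147 [-0.47097214  0.75731201  5.93858083]
```

View pics/w4.png

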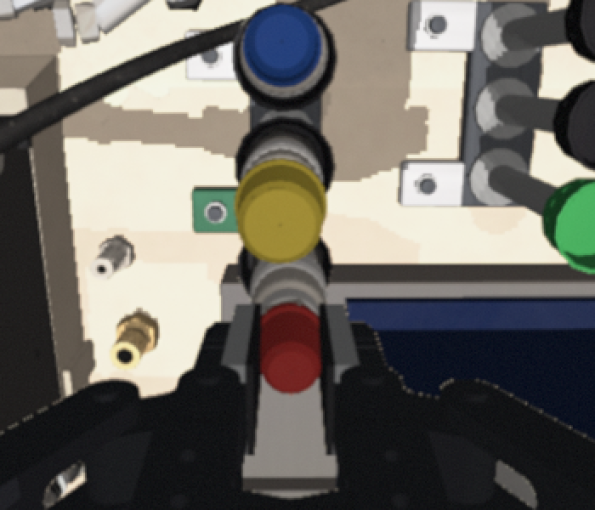

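Run:
```python
from m import *
im=eyes.get_image('wrist')
x=.5689
for y in (.0251,.0361,.0471):
  for z in (.185,.2044,.22): print(y,z,np.round((proj(im,[x,y,z])-[150,100])*1.7))
measure(['wrist'],{'wrist':im})
```

```text
0.0251 0.185 [291. 365.]
0.0251 0.2044 [292. 403.]
0.0251 0.22 [292. 442.]
0.0361 0.185 [291. 329.]
0.0361 0.2044 [292. 363.]
0.0361 0.22 [292. 398.]
0.0471 0.185 [291. 291.]
0.0471 0.2044 [292. 321.]
0.0471 0.22 [292. 352.]
red wrist [320.4 302.6] 1467 2333 [0.5684 0.037 ]
yellow wrist [314.1 222.2] 1989 3402 [0.566  0.0731]
blue wrist [314.4 126.5] 1580 2393 [0.5664 0.1087]
green wrist [499.4 233.7] 1828 3037 [0.6867 0.0464]
```

```bash
python3 -m creep '[[0,0,0,-0.02,0],[0,0,0,-0.06,0],[0,0,0,-0.11,0],[0,0,0,-0.17,0],[0,0,0,-0.216,0],[0,0,0,-0.216,0],[0,0,0,-0.216,0]]' 40; python3 -m creep '[[0,0.006,0.05,0,0],[0,0.012,0.12,0,0],[0,0.018,0.19,0,0],[0,0.024,0.23,0,0],[0,0.024,0.238,0,0],[0,0.024,0.238,0,0],[0,0.024,0.238,0,0]]' 40
python3 - <<'E'
from m import *
ims={c:eyes.get_image(c) for c in ['wrist','top']}
im=ims['wrist'];f=im['frame'][:,:,::-1].copy()
s=manip.get_state();print(s['position'],s['ee_rot'],s['width'],s['contact_force'])
x,y=s['position'][:2]
for (x,y,r,z) in [(.6866,.0482,.0185,.124),(x,y,.0095,s['position'][2]+.003),(x,y,.015,s['position'][2]-.09)]:
    P=np.array([proj(im,[x+r*np.cos(t),y+r*np.sin(t),z]) for t in np.linspace(0,6.3,60)])
    cv2.polylines(f,[np.round(P*16).astype(int)],True,(255,0,255),1,shift=4)
a=cv2.resize(f[130:370,200:440],(480,480),interpolation=3)
g=ims['top']['frame'][:,:,::-1][120:260,210:350];a2=cv2.resize(g,(300,300))
a2=cv2.copyMakeBorder(a2,0,180,0,0,0)
cv2.imwrite('pics/w5.png',cv2.hconcat([a,a2]))
E
```

```text
clock: 6.55
position: [0.5671, 0.0361, 0.3098]
ee_rot: [-0.0, 0.707, 0.707, -0.0]
contact_force: [0.6, -0.4, -1.8]
width: 0.0153
gripper_force: 39.0
clock: 7.25
position: [0.685, 0.048, 0.309]
ee_rot: [-0.001, 0.707, 0.707, -0.001]
contact_force: [-0.4, 0.3, -1.5]
width: 0.0151
gripper_force: 39.1
[0.68519558 0.04803007 0.31011417] [-3.29098013e-04  7.07224042e-01  7.06989366e-01 -2.88027688e-04] 0.015160411314067044 [-0.69482752 -0.03176948 -1.03960191]
```

View pics/w5.png

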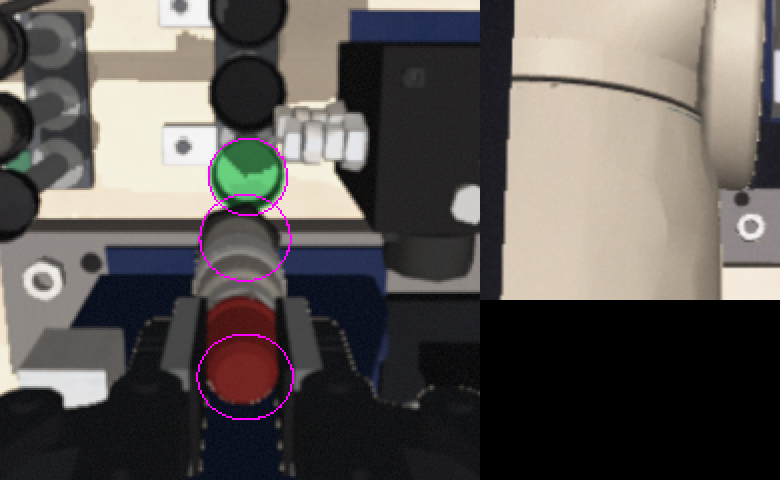

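```bash
python3 -m creep '[[0,-0.001,0.004,0.05,0],[0,-0.001,0.004,0.11,0],[0,-0.001,0.004,0.16,0],[0,-0.001,0.004,0.176,0],[0,-0.001,0.004,0.176,0],[0,-0.001,0.004,0.184,0],[0,-0.001,0.004,0.192,0],[0,-0.001,0.004,0.192,0]]' 40; python3 -m creep '[[0,0,0,0.008,0],[0,0,0,0.016,0],[0,0,0,0.018,0],[0,0,0,0.018,0]]' 40
```

```text
clock: 8.15
position: [0.6885, 0.0476, 0.2146]
ee_rot: [0.0, 0.707, 0.707, 0.0]
contact_force: [-0.2, -0.6, -2.1]
width: 0.0153
gripper_force: 39.1
clock: 8.55
position: [0.6884, 0.0476, 0.2048]
ee_rot: [-0.0, 0.707, 0.707, -0.0]
contact_force: [-0.1, 0.3, -1.4]
width: 0.0153
gripper_force: 39.1
```

```bash
python3 -m creep '[[0,0,0,0.002,0],[0,0,0,0.004,0],[0,0,0,0.004,0]]' 40; python3 -m creep '[[0,0,0,0.002,0],[0,0,0,0.004,0],[0,0,0,0.004,0]]' 40
python3 - <<'E'
from m import *
im=eyes.get_image('wrist');f=im['frame'][:,:,::-1]
cv2.imwrite('pics/w6.png',cv2.resize(f[100:400,150:500],None,fx=1.7,fy=1.7,interpolation=3))
E
```

```text
clock: 8.85
position: [0.6888, 0.0476, 0.2045]
ee_rot: [0.001, 0.707, 0.707, 0.001]
contact_force: [-1.6, -0.2, 4.1]
width: 0.0149
gripper_force: 40.1
clock: 9.15
position: [0.6891, 0.0477, 0.2044]
ee_rot: [0.002, 0.707, 0.707, 0.002]
contact_force: [-1.8, 0.1, 10.9]
width: 0.0153
gripper_force: 41.3
```

View pics/w6.png

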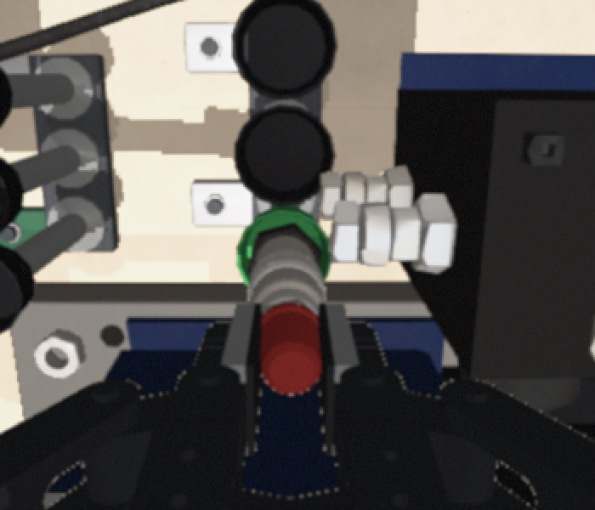

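Red is seated: contact comes at the pick height and the body is inside the green cup at (284,262). Release and go to hover over yellow.

```bash
python3 -m creep '[[0,0,-0.002,-0.006,0],[0.42,0,-0.002,-0.006,0],[0.42,0,-0.002,-0.006,0],[0.42,0,-0.002,-0.006,0],[0.42,0,-0.002,-0.03,0],[0.42,0,-0.002,-0.08,0],[0.42,0,-0.002,-0.14,0],[0.42,0,-0.002,-0.218,0],[0.42,0,-0.002,-0.218,0],[0.42,0,-0.002,-0.218,0]]' 40
python3 - <<'E'
from m import *
G['red']=(.687,.048,.0095,.183,.205)
ims={c:eyes.get_image(c) for c in ['wrist']};measure(['wrist'],ims)
s=manip.get_state();print(s['position'])
cv2.imwrite('pics/w7.png',ims['wrist']['frame'][:,:,::-1])
E
```

```text
clock: 10.2
position: [0.688, 0.0476, 0.312]
ee_rot: [0.001, 0.707, 0.707, 0.001]
contact_force: [-0.3, 0.8, -0.6]
width: 0.0357
gripper_force: 0.0
red wrist [317.4 238.9] 520 689 [0.6855 0.0469]
yellow wrist [156.9 206.3] 954 1303 [0.5681 0.0716]
blue wrist [150.9 152.4] 691 981 [0.5686 0.1101]
green wrist [320.4 207.6] 308 1249 [0.6879 0.0562]
[0.68728955 0.04758722 0.310258  ]
```

```bash
python3 -m creep '[[0.42,0.012,-0.06,0,0],[0.42,0.025,-0.13,0,0],[0.42,0.04,-0.2,0,0],[0.42,0.05,-0.242,0,0],[0.42,0.05,-0.242,0,0],[0.42,0.05,-0.242,0,0],[0.42,0.05,-0.242,0,0]]'
python3 - <<'E'
from m import *
G['red']=(.687,.048,.0095,.183,.205)
ims={c:eyes.get_image(c) for c in ['wrist']};measure(['wrist'],ims)
s=manip.get_state();print(s['position'])
E
```

```text
clock: 10.95
position: [0.5673, 0.0723, 0.3093]
ee_rot: [-0.0, 0.707, 0.707, -0.0]
contact_force: [0.0, -0.1, -0.4]
width: 0.036
gripper_force: 0.0
red wrist [473.7 270.8] 640 850 [0.6835 0.0467]
yellow wrist [319.3 239.3] 836 1058 [0.5658 0.0722]
blue wrist [320.3 186.4] 497 667 [0.5665 0.1111]
green wrist [442.3 233.6] 310 1318 [0.6856 0.0554]
[0.56738598 0.07231129 0.30922842]
```

```bash
python3 -m creep '[[0.42,0,-0.002,0.06,0],[0.42,0,-0.002,0.12,0],[0.42,0,-0.002,0.17,0],[0.42,0,-0.002,0.2,0],[0.42,0,-0.002,0.216,0],[0.42,0,-0.002,0.216,0]]' 40; python3 -m creep '[[0,0,0,0,0],[0,0,0,0,0],[0,0,0,0,0],[0,0,0,0,0],[0,0,0,0,0]]' 40; python3 -m creep '[[0,0,0,-0.02,0],[0,0,0,-0.06,0],[0,0,0,-0.11,0],[0,0,0,-0.17,0],[0,0,0,-0.216,0],[0,0,0,-0.216,0],[0,0,0,-0.216,0]]' 40
```

```text
clock: 11.6
position: [0.5654, 0.0724, 0.2005]
ee_rot: [-0.001, 0.707, 0.707, -0.001]
contact_force: [-0.3, 0.5, 0.1]
width: 0.036
gripper_force: 0.0
clock: 12.1
position: [0.5657, 0.0726, 0.2026]
ee_rot: [0.0, 0.707, 0.707, 0.0]
contact_force: [0.2, -0.1, -0.1]
width: 0.0202
gripper_force: 39.1
clock: 12.8
position: [0.5652, 0.0726, 0.31]
ee_rot: [0.0, 0.707, 0.707, 0.0]
contact_force: [-0.7, -0.5, -3.3]
width: 0.0206
gripper_force: 39.0
```

```bash
python3 -m creep '[[0,0.006,0.05,0,0],[0,0.012,0.12,0,0],[0,0.018,0.19,0,0],[0,0.026,0.23,0,0],[0,0.026,0.241,0,0],[0,0.026,0.241,0,0],[0,0.026,0.241,0,0]]' 40;  python3 -m creep '[[0,0,0,0.05,0],[0,0,0,0.11,0],[0,0,0,0.16,0],[0,0,0,0.166,0],[0,0,0,0.166,0],[0,0,0,0.166,0]]' 40
python3 - <<'E'
from m import *
im=eyes.get_image('wrist');f=im['frame'][:,:,::-1].copy()
s=manip.get_state();p=s['position'];print(p)
for (x,y,r,z) in [(.6862,.0855,.0185,.124),(p[0],p[1],.012,p[2]+.003)]:
    P=np.array([proj(im,[x+r*np.cos(t),y+r*np.sin(t),z]) for t in np.linspace(0,6.3,60)])
    cv2.polylines(f,[np.round(P*16).astype(int)],True,(255,0,255),1,shift=4)
cv2.imwrite('pics/w8.png',cv2.resize(f[130:370,200:440],(600,600),interpolation=3))
E
```

```text
clock: 13.5
position: [0.6846, 0.0854, 0.309]
ee_rot: [-0.001, 0.707, 0.707, -0.001]
contact_force: [0.4, 0.6, -2.3]
width: 0.0203
gripper_force: 39.2
clock: 14.1
position: [0.6864, 0.0856, 0.2291]
ee_rot: [0.001, 0.707, 0.707, 0.001]
contact_force: [-0.8, 0.1, -1.9]
width: 0.0204
gripper_force: 39.3
[0.68666117 0.08558684 0.22932295]
```

View pics/w8.png

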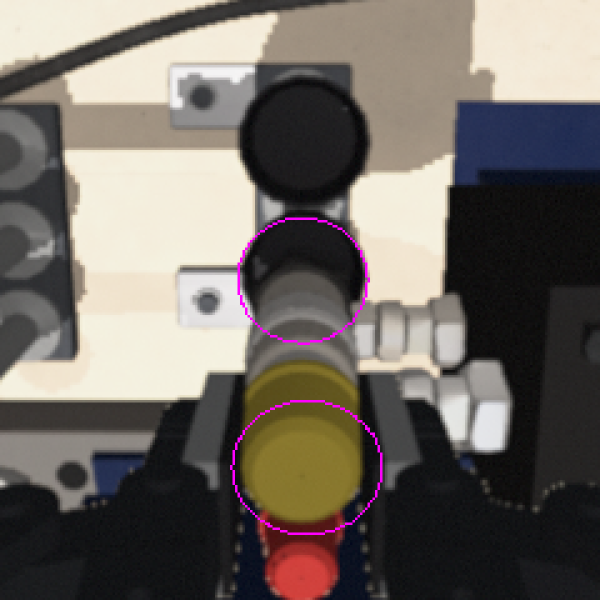

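```bash
python3 -m creep '[[0,0.001,0.001,0.01,0],[0,0.001,0.001,0.02,0],[0,0.001,0.001,0.03,0],[0,0.001,0.001,0.04,0],[0,0.001,0.001,0.046,0],[0,0.001,0.001,0.046,0]]' 40;  python3 -m creep '[[0,0,0,0.002,0],[0,0,0,0.004,0],[0,0,0,0.004,0]]' 40; python3 -m creep '[[0,0,0,0.002,0],[0,0,0,0.004,0],[0,0,0,0.004,0]]' 40
```

```text
clock: 14.75
position: [0.6861, 0.0861, 0.2032]
ee_rot: [-0.0, 0.707, 0.707, -0.0]
contact_force: [-0.0, -0.5, -2.0]
width: 0.02
gripper_force: 39.3
clock: 15.05
position: [0.6867, 0.0861, 0.2027]
ee_rot: [0.0, 0.707, 0.707, 0.0]
contact_force: [-1.0, -0.8, -0.0]
width: 0.0206
gripper_force: 39.6
clock: 15.35
position: [0.6869, 0.0861, 0.2025]
ee_rot: [0.001, 0.707, 0.707, 0.001]
contact_force: [-1.5, 0.7, 7.0]
width: 0.0202
gripper_force: 40.5
```

```bash
python3 -m creep '[[0,0,0,-0.004,0],[0.42,0,0,-0.004,0],[0.42,0,0,-0.004,0],[0.42,0,0,-0.004,0],[0.42,0,0,-0.03,0],[0.42,0,0,-0.08,0],[0.42,0,0,-0.14,0],[0.42,0,0,-0.22,0],[0.42,0,0,-0.22,0],[0.42,0,0,-0.22,0]]' 40;  python3 -m creep '[[0.42,0.012,-0.06,0,0],[0.42,0.025,-0.13,0,0],[0.42,0.04,-0.2,0,0],[0.42,0.049,-0.241,0,0],[0.42,0.049,-0.241,0,0],[0.42,0.049,-0.241,0,0],[0.42,0.049,-0.241,0,0]]'
python3 - <<'E'
from m import *
G['red']=(.685,.0475,.0095,.183,.205);G['yellow']=(.686,.086,.012,.183,.205)
ims={c:eyes.get_image(c) for c in ['wrist']};measure(['wrist'],ims)
s=manip.get_state();print(s['position'],s['qpos'])
f=ims['wrist']['frame'][:,:,::-1]
cv2.imwrite('pics/w9.png',f)
E
```

```text
clock: 16.35
position: [0.687, 0.0861, 0.3123]
ee_rot: [0.001, 0.707, 0.707, 0.001]
contact_force: [0.1, -0.3, -0.3]
width: 0.036
gripper_force: 0.0
clock: 17.05
position: [0.5668, 0.1104, 0.3093]
ee_rot: [-0.0, 0.707, 0.707, -0.0]
contact_force: [1.2, -0.5, 0.1]
width: 0.0357
gripper_force: 0.0
red wrist [468.5 315. ] 619 815 [0.6839 0.0469]
yellow wrist [474.7 269.9] 941 1222 [0.6838 0.0853]
blue wrist [320.9 237.9] 527 704 [0.5664 0.1111]
green wrist [436.9 271.1] 240 1236 [0.6836 0.0542]
[0.56687893 0.11034922 0.30930644] [ 7.18533798e-02  2.53613681e-01  1.39090135e+00 -9.46497618e-05
  1.49755023e+00  7.25517072e-02]
```

View pics/w9.png

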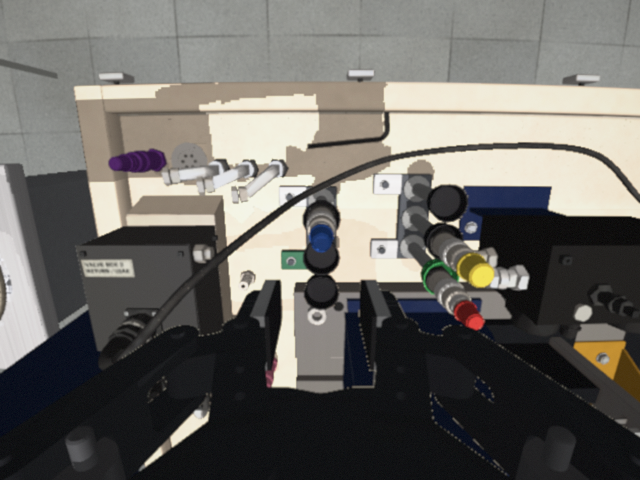

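Red sits in the green cup and yellow in the middle one; blue's cap is at (320,238) in front of the fingers. The cable runs close to blue, so I check its height from the first two pictures.

Run:
```python
from m import *
T=eyes.get_image('top');S=eyes.get_image('scene')
for uv in [(247,210),(254.6,226),(260,236),(266,246)]:
  for z in (0,.04,.08,.12,.16,.2):
    X=atz(T,uv,z);print(uv,np.round(X,3),np.round((proj(S,X)-[215,150])*2))
```

```text
(247, 210) [0.602 0.148 0.   ] [ 56. 200.]
(247, 210) [0.593 0.142 0.04 ] [ 58. 184.]
(247, 210) [0.584 0.136 0.08 ] [ 61. 167.]
(247, 210) [0.575 0.131 0.12 ] [ 64. 149.]
(247, 210) [0.566 0.125 0.16 ] [ 68. 129.]
(247, 210) [0.557 0.119 0.2  ] [ 71. 107.]
(254.6, 226) [0.569 0.131 0.   ] [ 77. 225.]
(254.6, 226) [0.562 0.126 0.04 ] [ 80. 209.]
(254.6, 226) [0.554 0.121 0.08 ] [ 82. 192.]
(254.6, 226) [0.546 0.116 0.12 ] [ 86. 173.]
(254.6, 226) [0.539 0.111 0.16 ] [ 89. 153.]
(254.6, 226) [0.531 0.106 0.2  ] [ 93. 130.]
(260, 236) [0.549 0.12  0.   ] [ 92. 241.]
(260, 236) [0.542 0.115 0.04 ] [ 95. 225.]
(260, 236) [0.535 0.111 0.08 ] [ 97. 207.]
(260, 236) [0.529 0.106 0.12 ] [100. 188.]
(260, 236) [0.522 0.101 0.16 ] [104. 168.]
(260, 236) [0.515 0.097 0.2  ] [107. 145.]
(266, 246) [0.528 0.107 0.   ] [108. 257.]
(266, 246) [0.523 0.103 0.04 ] [111. 240.]
(266, 246) [0.517 0.099 0.08 ] [114. 223.]
(266, 246) [0.511 0.095 0.12 ] [117. 204.]
(266, 246) [0.505 0.091 0.16 ] [120. 182.]
(266, 246) [0.499 0.087 0.2  ] [124. 159.]
```

The cable is only about 0.04 m high near blue, so the way is clear. I pick blue.

```bash
python3 -m creep '[[0.42,0.001,0,0.06,0],[0.42,0.001,0,0.12,0],[0.42,0.001,0,0.17,0],[0.42,0.001,0,0.2,0],[0.42,0.001,0,0.216,0],[0.42,0.001,0,0.216,0]]' 40; python3 -m creep '[[0,0,0,0,0],[0,0,0,0,0],[0,0,0,0,0],[0,0,0,0,0],[0,0,0,0,0]]' 40; python3 -m creep '[[0,0,0,-0.02,0],[0,0,0,-0.06,0],[0,0,0,-0.11,0],[0,0,0,-0.17,0],[0,0,0,-0.216,0],[0,0,0,-0.216,0],[0,0,0,-0.216,0]]' 40
```

```text
clock: 17.8
position: [0.5658, 0.1109, 0.2007]
ee_rot: [-0.001, 0.707, 0.707, -0.001]
contact_force: [-0.4, 0.3, 0.1]
width: 0.0359
gripper_force: 0.0
clock: 18.3
position: [0.5666, 0.1112, 0.203]
ee_rot: [0.001, 0.707, 0.707, 0.001]
contact_force: [0.6, -0.2, 2.5]
width: 0.0154
gripper_force: 39.5
clock: 19.0
position: [0.5655, 0.1111, 0.3096]
ee_rot: [-0.0, 0.707, 0.707, -0.0]
contact_force: [-0.3, 0.3, -1.6]
width: 0.0156
gripper_force: 39.0
```

```bash
python3 -m creep '[[0,0.006,0.05,0,0],[0,0.012,0.12,0,0],[0,0.018,0.19,0,0],[0,0.026,0.23,0,0],[0,0.026,0.241,0,0],[0,0.026,0.241,0,0],[0,0.026,0.241,0,0]]' 40;  python3 -m creep '[[0,0,0,0.05,0],[0,0,0,0.11,0],[0,0,0,0.16,0],[0,0,0,0.166,0],[0,0,0,0.166,0],[0,0,0,0.166,0]]' 40
python3 - <<'E'
from m import *
im=eyes.get_image('wrist');f=im['frame'][:,:,::-1].copy()
s=manip.get_state();p=s['position'];print(p)
for (x,y,r,z) in [(.6866,.1238,.0185,.124)]:
    P=np.array([proj(im,[x+r*np.cos(t),y+r*np.sin(t),z]) for t in np.linspace(0,6.3,60)])
    cv2.polylines(f,[np.round(P*16).astype(int)],True,(255,0,255),1,shift=4)
cv2.imwrite('pics/w10.png',cv2.resize(f[130:370,200:440],(600,600),interpolation=3))
E
```

```text
clock: 19.7
position: [0.685, 0.124, 0.309]
ee_rot: [-0.001, 0.707, 0.707, -0.001]
contact_force: [0.7, -0.0, -1.9]
width: 0.0158
gripper_force: 39.2
clock: 20.3
position: [0.6869, 0.1241, 0.2292]
ee_rot: [0.001, 0.707, 0.707, 0.001]
contact_force: [1.1, -0.4, -1.5]
width: 0.0154
gripper_force: 39.3
[0.68713534 0.12416507 0.22938694]
```

View pics/w10.png

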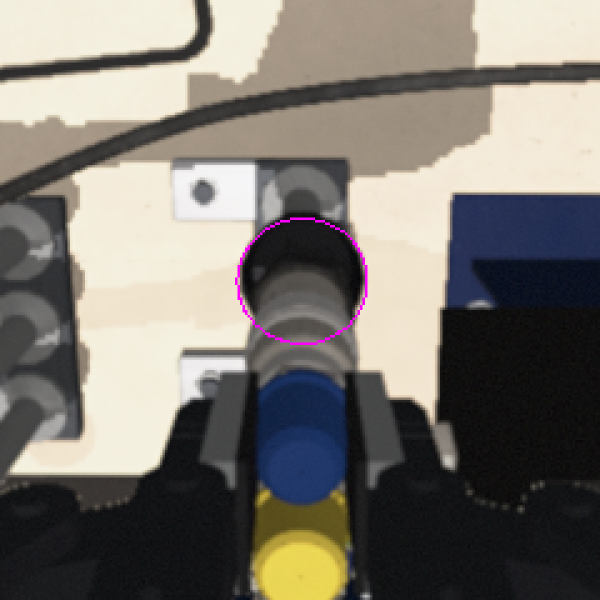

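Blue hangs at body centre column 302 over the far cup, whose centre is at (304,275). That is the same alignment as for yellow, so I set it down with the same small correction.

```bash
python3 -m creep '[[0,0.001,0.001,0.01,0],[0,0.001,0.001,0.02,0],[0,0.001,0.001,0.03,0],[0,0.001,0.001,0.04,0],[0,0.001,0.001,0.046,0],[0,0.001,0.001,0.046,0]]' 40;  python3 -m creep '[[0,0,0,0.002,0],[0,0,0,0.004,0],[0,0,0,0.004,0]]' 40; python3 -m creep '[[0,0,0,0.002,0],[0,0,0,0.004,0],[0,0,0,0.004,0]]' 40
```

```text
clock: 20.95
position: [0.6868, 0.1246, 0.2036]
ee_rot: [-0.0, 0.707, 0.707, -0.0]
contact_force: [0.2, 0.5, -2.2]
width: 0.016
gripper_force: 39.3
clock: 21.25
position: [0.6872, 0.1247, 0.203]
ee_rot: [0.0, 0.707, 0.707, 0.001]
contact_force: [-1.0, 0.6, 3.1]
width: 0.0155
gripper_force: 39.9
clock: 21.55
position: [0.6875, 0.1247, 0.203]
ee_rot: [0.001, 0.707, 0.707, 0.002]
contact_force: [-1.8, -0.2, 9.8]
width: 0.0156
gripper_force: 40.9
```

Blue is seated at the pick height of 0.203. I release, rise, and back off to look.

```bash
python3 -m creep '[[0,0,0,-0.004,0],[0.42,0,0,-0.004,0],[0.42,0,0,-0.004,0],[0.42,0,0,-0.004,0],[0.42,0,0,-0.03,0],[0.42,0,0,-0.08,0],[0.42,0,0,-0.14,0],[0.42,0,0,-0.22,0],[0.42,0,0,-0.25,0],[0.42,0,0,-0.25,0]]' 40;  python3 -m creep '[[0.42,-0.04,-0.04,-0.05,0],[0.42,-0.08,-0.08,-0.1,0],[0.42,-0.08,-0.12,-0.15,0],[0.42,-0.08,-0.12,-0.15,0],[0.42,-0.08,-0.12,-0.15,0],[0.42,-0.08,-0.12,-0.15,0]]'
python3 - <<'E'
from m import *
G.update(red=(.685,.0475,.0095,.183,.205),yellow=(.686,.086,.012,.183,.205),blue=(.686,.124,.0095,.183,.205))
ims={c:eyes.get_image(c) for c in ['wrist']};measure(['wrist'],ims)
f=ims['wrist']['frame'][:,:,::-1]
cv2.imwrite('pics/w11.png',cv2.resize(f[100:340,260:560],None,fx=2.2,fy=2.2,interpolation=3))
E
```

```text
clock: 22.55
position: [0.6882, 0.1247, 0.3296]
ee_rot: [0.003, 0.707, 0.707, 0.003]
contact_force: [-0.1, -0.0, -0.0]
width: 0.036
gripper_force: 0.0
clock: 23.15
position: [0.627, 0.0847, 0.3978]
ee_rot: [-0.001, 0.707, 0.707, -0.001]
contact_force: [-0.7, -0.0, -0.6]
width: 0.0357
gripper_force: 0.0
red wrist [378.2 251.2] 292 394 [0.6845 0.0468]
yellow wrist [379.8 214.5] 473 588 [0.6843 0.085 ]
blue wrist [381.5 174.6] 258 395 [0.6842 0.1241]
green wrist [361.8 223.8] 73 773 [0.6763 0.0573]
```

View pics/w11.png

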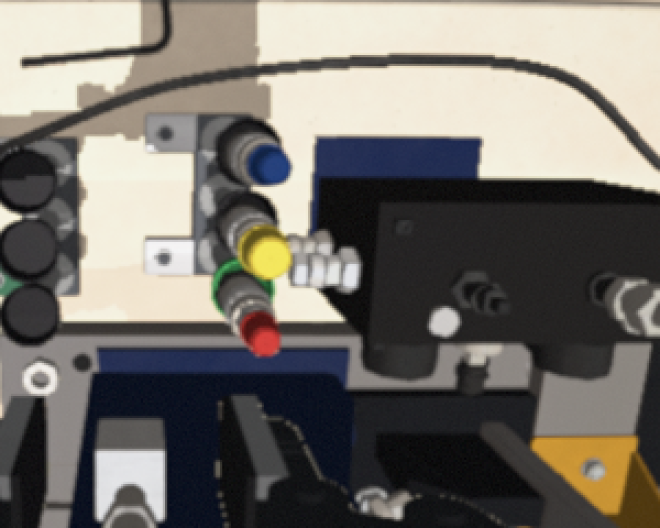

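The picture shows all three upright in their cups: red (263,335) in green, yellow (266,252) in the middle, blue (268,163) in the far one. The caps are in line at 38–39 mm pitch, so I hand in.

```bash
python3 -c "
from rig import manip
print(manip.sign_off())"
```

```text
the job is handed in; nothing more can be done
None
```

I moved all three couplers to the empty rack (red in the green cup, yellow in the middle, blue on the far post), each upright and seated at the height it was picked from, and handed the job in at about 23 s; the hand-in gave back no verdict.

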